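Switch on the microscope station by its three keys

ROBOT

A 7-joint arm with a two-finger parallel gripper is mounted at the origin on the work surface. World frame = base frame: x ahead of the robot, y to its left, z up, the work surface at z = 0. Lengths are in m, angles in rad, forces in N, time in s.
With the tool pointing down it reaches from about 0.4 to 0.875 m from the base axis. Payload 19.3 kg.
Tool frame: the origin (TCP) lies between the finger pads; the fingertips stand 17 mm ahead of it and the grasp point (between the pads) lies 2 mm behind it; z points along the fingers, y is the line along which they close (so a half turn about z gives the same grasp; the last joint's range is limited). The gripper opens to 85 mm and grips with 20 to 120 N. Pads are 22 mm wide; open, the fingers measure 114 mm over their backs; the gripper's body (76 mm by 85 mm) begins 54 mm behind the grasp point. The pads swing forward as they close: fully open they stand 13 mm farther back than shut.
Start: joints at [1.163, 0.521, -0.036, 1.599, 0.021, 1.021, -0.113], TCP at [0.207, -0.59, 0.248] pointing down, gripper open.
Joint ranges: [-2.91, 2.91], [-0.3, 2.13], [-1.5, 1.42], [0.17, 2.43], [-1.26, 4.41], [0.16, 1.93], [-2.52, 2.52]. Speed limits (rad/s): [1.89, 1.89, 2.39, 2.39, 3.01, 3.01, 3.01].

INTERFACE

Orientations are given as [roll, pitch, yaw] about the fixed x, y, z axes, in that order (R = Rz(yaw) Ry(pitch) Rx(roll)).
In Python, from workcell import bot gives the robot as it stands.
- The arm moves only by the shell command python3 -m inch 'ROWS' [FORCE]. ROWS is JSON, a list of rows, each a list of 7 numbers: the shift along the tool's x, y, z in units of 200 mm (1.0 is 200 mm), then the turn, a rotation vector about the tool's x, y, z in units of 90 degrees (1.0 is 90 degrees), then the opening, from 0 (shut) to 1 (fully open). In form: [[x, y, z, rx, ry, rz, grip], ...]. A call has 1 to 20 rows; each row is the pose to reach, as a shift and turn from the pose commanded when the call began, along the tool's axes at that moment; what a row does not reach only later rows make up. A row lasts 1/8 s, in which the tool goes at most 62.5 mm and 10.7 degrees, less where a joint would pass 70% of its speed; a pose out of reach is approached as far as the arm can. A call with a number of a shift or a turn outside -1 to 1 is refused whole. A call with a gripper value outside its range is refused whole. The fingers move at their own pace and stop on an object; FORCE is the grip in N (left out, the last holds). Time passes only in rows, so rows that repeat a pose let the fingers close. It gives the time, the measured TCP pose, the force, the opening and the grip force at its end, in the units of the state.
- bot.observe(): the state, without advancing time (a new reading comes with each control period).
- bot.grab_frame(name): name is "scene" or "side" or "wrist"; returns a dict with "img" (420x560x3 uint8, red, green, blue), "z_map" (420x560 float32, m along the optical axis (not along the pixel's ray), 0 where there is no reading), "vfov" (degrees; the focal length in pixels is half the picture's height over the tangent of half this angle, whatever the lens; pixels are square), "cx", "cy" (the principal point, pixels), "rvec" (rotation vector, rad) and "tvec" (3), from world to camera coordinates, as OpenCV has them. Camera axes: x right, y down, z forward; pixel columns grow to the right and rows downward; lengths in m; the calibration is good to about 2 mm. A picture is of the moment at which its call begins.
- bot.job_done(): hands the job in; it is judged then, once.
The state is a dict: "clock": time; "qpos": joint angles; "qd": joint speeds; "joint_efforts": joint torques, N m; "position": TCP position; "tool_rot": TCP orientation; "force": force on the tool from outside, world axes, zero at the start; "moment": the same for the moment, N m; "grip_width": finger opening in m; "finger_force": force on a finger pad.
Only numpy, scipy, OpenCV 4.12 (cv2) and the standard library are available. Lean on these libraries where they do the work, as an engineer would, in place of code of your own. Each camera call takes 0.05 s, during which the arm holds its last target. There are 200 camera calls.

TASK

Switch on the microscope station in its proper order by tapping three keys lightly with a fingertip: first the wide rectangular key on the long power block, then the larger of the two round keys on the square lamp box, and last the round key on the round camera puck. The keys stay where they are pushed: press each one gently, with no more force than it needs, well down (to its stop or nearly), before going on to the next. Leave every other key up, and do not shift, tip or pick up the boxes, the glassware or anything else on the bench.

Things in the scene. Friction and masses are not known exactly. Their poses are not given: they have to be found in the camera images.
- power_block: power block: loose grey box 75 x 175 mm (x, y), flat top 45 mm above its origin, 0.6-1.3 kg, on rubber feet. Origin at the centre of its underside; own x is its short side, own y its long side, z up. Three white keys stand 18 mm proud of its top in one row along y: one wide rectangular key at the +y end and two small round ones.
- main_key (a joint): main key: the wide rectangular white key on the power block, top 26 x 42 mm (x, y of the block), centred at y = +54 mm on the block. 0 = fully up, 0.010 m = at its stop, which is a sprung pad that gives another 4 mm between 4 and 12 N and returns; it slides straight down at about 3 N, has no spring of its own and stays where it is pushed; pressed in beyond 0.006 m.
- main_key_top (a point): centre of the top face of the main key (63 mm above the table when up); goes down with the key
- outlet_key_a (a joint): small round white key, 20 mm across, in the middle of the power block (y = -10 mm, 18 mm proud); same action as the main key; to be left up.
- outlet_key_b (a joint): small round white key, 20 mm across, at the other end of the power block (y = -60 mm, 18 mm proud); same action; to be left up.
- lamp_box: lamp box: loose square white box 110 x 110 mm, flat top 55 mm above its origin, with a grille of flat slots on its +x half, 0.5-1.2 kg. Origin at the centre of its underside, z up. Two round grey keys, 18 mm proud, stand along its -x edge.
- lamp_key (a joint): lamp key: the larger round grey key on the lamp box, 30 mm across, at (-27, +27) mm on the box. 0 = fully up, 0.010 m = at its stop, which is a sprung pad that gives another 4 mm between 4 and 12 N and returns; it slides straight down at about 3 N, has no spring of its own and stays where it is pushed; pressed in beyond 0.006 m.
- lamp_key_top (a point): centre of the top face of the lamp key (73 mm above the table when up); goes down with the key
- fan_key (a joint): small round grey key on the lamp box, 16 mm across, at (-27, -32) mm; same action; to be left up.
- camera_puck: camera controller: loose round metal puck, 108 mm across, flat top 50 mm above its origin, 0.45-1.0 kg, with one round white key and a small flat window across from it. Origin at the centre of its underside, z up.
- camera_key (a joint): camera key: the only key on the round puck, white, round, 26 mm across, at (-22, 0) mm on the puck, 18 mm proud. 0 = fully up, 0.010 m = at its stop, which is a sprung pad that gives another 4 mm between 4 and 12 N and returns; it slides straight down at about 3 N, has no spring of its own and stays where it is pushed; pressed in beyond 0.006 m.
- camera_key_top (a point): centre of the top face of the camera key (68 mm above the table when up); goes down with the key
- vial_a: bystander: corked glass vial, 23 mm across, 62 mm tall, loose, between the boxes; origin at the centre of its underside
- vial_b: bystander: another such vial, between the boxes
- beaker: bystander: empty glass beaker, 72 mm across, 95 mm tall, loose, behind the boxes; origin at the centre of its underside
- stain_jar: bystander: amber glass jar with black cap, 48 mm across, 75 mm tall, loose, behind the boxes; origin at the centre of its underside
- slide_case: bystander: flat grey case for slides, 85 x 100 x 30 mm, loose, behind the boxes; origin at the centre of its underside
- petri_dish: bystander: covered glass dish, 94 mm across, 16 mm tall, loose, nearer the robot; origin at the centre of its underside
Not all that is in view belongs to the job. Leave any pink or purple look-alike of the lamp_box alone.

How it is judged:
On the way, in this order (a step that is already met when the one before it is completed fails the run):
1. the main key of the power block is pressed in (value of joint main_key above 0.006 m), for 0.2 s.
2. then the lamp key is pressed in (value of joint lamp_key above 0.006 m), for 0.2 s.
3. then the camera key is pressed in (value of joint camera_key above 0.006 m), for 0.2 s.
At the end, for the whole second after the job is handed in: Main, lamp and camera keys each in more than 6 of 10 mm, in that order; small round keys in under 3 mm; control boxes level, at rest, within 25 mm of their start, bystanders within 20 mm; never over 20 N on a box or its keys (value of joint each of main_key, lamp_key, camera_key above 0.006 m and value of joint each of outlet_key_a, outlet_key_b, fan_key below 0.003 m and distance of each of power_block, lamp_box, camera_puck from where it was at the start of the episode below 0.025 m and angle between each of power_block, lamp_box, camera_puck's own z axis and vertical below 0.05 rad and linear speed of each of power_block, lamp_box, camera_puck below 0.02 m/s and distance of each of vial_a, vial_b, beaker, stain_jar, slide_case, petri_dish from where it was at the start of the episode below 0.02 m); the robot touches nothing.
It fails at once if another key (small round ones) is pressed (value of joint any of outlet_key_a, outlet_key_b, fan_key above 0.003 m).
It fails at once if a control box is pushed more than 25 mm away, lifted more than 10 mm or tipped (distance of any of power_block, lamp_box, camera_puck from where it was at the start of the episode above 0.025 m or height (world z) of any of power_block, lamp_box, camera_puck above 0.01 m or angle between any of power_block, lamp_box, camera_puck's own z axis and vertical above 0.12 rad).
It fails at once if a bystander is moved more than 20 mm or knocked over (distance of any of vial_a, vial_b, beaker, stain_jar, slide_case, petri_dish from where it was at the start of the episode above 0.02 m or angle between any of vial_a, vial_b, beaker, stain_jar, slide_case, petri_dish's own z axis and vertical above 0.3 rad).
It fails at once if the robot presses a control box or its keys with more than 20 N (contact force between any of the fingers, the arm and power_block above 20 N or contact force between any of the fingers, the arm and lamp_box above 20 N or contact force between any of the fingers, the arm and camera_puck above 20 N).
It also fails if it takes over 48 s, if anything falls off the work surface, if the arm or the gripper's body presses on something with over 40 N, if the wrist force passes 120 N, or if a joint passes its speed limit or range.

## Working session

There is one attempt and no reset: what is moved stays moved. The work goes in short steps, Python scripts to look and compute and a shell command to move; the robot and the scene stay as the last step left them, time stands still between calls to the robot, and variables do not carry over. Pictures are saved under pics/ and viewed, at most 10 in all, crops included, and the job is handed in when it is done.

```bash
mkdir -p pics; python3 - <<'E'
from workcell import bot
import cv2,numpy as np
s=bot.observe();print(s)
for n in ("scene","side"):
    f=bot.grab_frame(n);cv2.imwrite(f"pics/{n}0.png",f["img"][:,:,::-1]);np.savez(f"{n}.npz",**f)
    R=cv2.Rodrigues(np.array(f["rvec"]))[0];print(n,f["vfov"],f["cx"],f["cy"],-R.T@np.array(f["tvec"]), f["z_map"].min(),f["z_map"].max())
E
```

```text
{'clock': 0.0, 'qpos': array([ 1.16277739,  0.52197393, -0.03632587,  1.59998602,  0.02121262,
        1.0210878 , -0.11277296]), 'qd': array([-8.03641588e-06,  5.98769367e-05,  4.49656624e-04,  1.28197882e-03,
       -4.76567548e-04, -7.90402558e-04, -1.49381387e-03]), 'joint_efforts': array([-5.11673334e-04, -9.27106547e+01,  1.97936431e+00, -3.69932950e+01,
        1.77696417e-02,  8.14861036e-03, -5.66194763e-05]), 'position': array([ 0.20700717, -0.58940207,  0.24775859]), 'tool_rot': array([-3.14052647e+00,  8.70066487e-05,  3.37840928e-01]), 'force': array([0.50496193, 0.08170973, 0.10310768]), 'moment': array([-0.06245731,  0.04350683, -0.04670553]), 'finger_force': 0.0, 'grip_width': 0.08560691491425704}
scene 54.43391078802574 280.75949461586674 211.658165691466 [1.03589638 0.27549656 0.75017379] 0.0 2.4726288
side 42.01054333856681 284.758558279664 206.47267555656327 [0.17102871 0.92804111 0.66982741] 0.0 3.4760075
```

View pics/scene0.png

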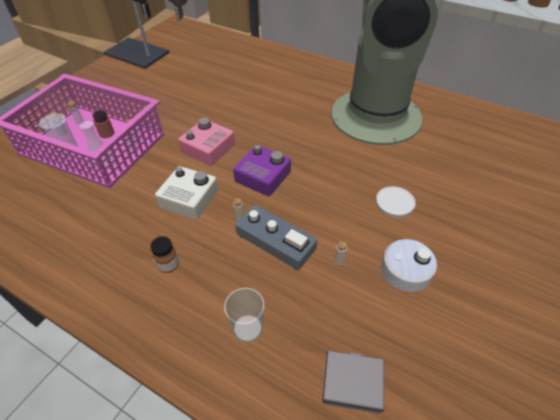

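View pics/side0.png

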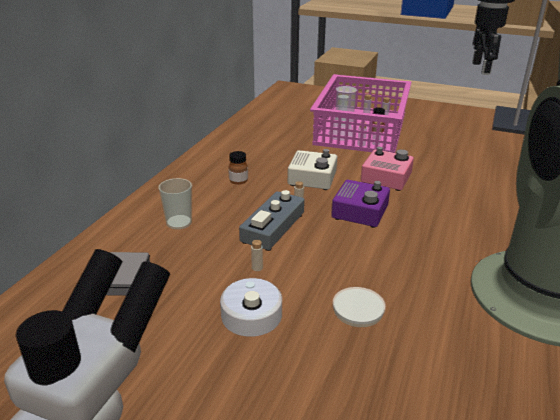

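Candidates for the lamp box (scene view): white (188,190), purple (262,168) and pink (207,140). I choose white. For keys: main is the wide rectangle (296,240), not the round ones (253,216) and (271,226). Lamp is the larger one (200,178), not (180,173). Camera is (423,255). Next I segment these and check them in one close crop.

```bash
cat > h.py <<'E'
import cv2,numpy as np
def ray(f,px,z):
    F=210/np.tan(np.radians(float(f["vfov"]))/2)
    R=cv2.Rodrigues(np.array(f["rvec"]))[0];c=-R.T@np.array(f["tvec"])
    d=R.T@np.array([(px[0]-f["cx"])/F,(px[1]-f["cy"])/F,1.]);return c+d*(z-c[2])/d[2]
def cloud(f):
    F=210/np.tan(np.radians(float(f["vfov"]))/2);Z=f["z_map"]
    R=cv2.Rodrigues(np.array(f["rvec"]))[0]
    v,u=np.mgrid[:420,:560];P=np.stack([(u-f["cx"])/F*Z,(v-f["cy"])/F*Z,Z],-1)
    W=(P-np.array(f["tvec"]))@R;W[Z==0]=np.nan;return W
E
python3 - <<'E'
from h import *
S={n:dict(np.load(n+".npz")) for n in("scene","side")}
seeds={"scene":dict(main=(296,240,.063),oa=(271,226,.063),ob=(253,216,.063),lamp=(200,178,.073),fan=(180,173,.073),cam=(423,255,.068)),
"side":dict(main=(261,220,.063),oa=(275,206,.063),ob=(286,196,.063),lamp=(322,162,.073),fan=(326,154,.073),cam=(251,299,.068))}
for n,f in S.items():
    W=cloud(f)
    for k,(u,v,z) in seeds[n].items():
        sub=np.zeros((420,560),bool);sub[v-16:v+17,u-22:u+23]=1
        m=(sub&(abs(W[...,2]-z)<.005)).astype(np.uint8)
        nn,lab,st,ce=cv2.connectedComponentsWithStats(m)
        if nn<2: print(n,k,"none");continue
        j=min(range(1,nn),key=lambda i:np.hypot(*(ce[i]-[u,v]))-0.01*st[i,4])
        p=np.nanmean(W[lab==j],0)
        print(n,k,st[j,4],ce[j].round(1),"depth",p.round(4),"ray",ray(f,ce[j],z).round(4))
    for k,(u,v) in (dict(va=(238,210),vb=(341,254),jar=(164,254),bk=(245,310),petri=(396,201),purple=(262,165)) if n=="scene" else {}).items():
        print(k,W[v,u].round(3))
    a=f["img"]; 
    m=np.isfinite(W[...,2])&(W[...,2]>.03)&(W[...,2]<.4)
A=S["scene"]["img"][150:300,150:450,::-1]
cv2.imwrite("pics/crop.png",cv2.resize(A,(800,400),interpolation=cv2.INTER_CUBIC))
E
```

```text
scene main 217 [295.5 237.3] depth [0.5704 0.0342 0.0632] ray [0.5703 0.0341 0.063 ]
scene oa 63 [271.1 223.9] depth [ 0.5648 -0.0293  0.0632] ray [ 0.5648 -0.0294  0.063 ]
scene ob 60 [253.  213.8] depth [ 0.5601 -0.0792  0.0629] ray [ 0.5602 -0.0792  0.063 ]
scene lamp 96 [199.6 175.5] depth [ 0.5301 -0.2492  0.0735] ray [ 0.5298 -0.2495  0.073 ]
scene fan 29 [178.3 169.3] depth [ 0.5381 -0.3077  0.0727] ray [ 0.5384 -0.3074  0.073 ]
scene cam 116 [423.  253.4] depth [0.4802 0.2792 0.0681] ray [0.4801 0.2792 0.068 ]
va [ 0.553 -0.126  0.042]
vb [0.547 0.131 0.042]
jar [ 0.744 -0.176  0.066]
bk [0.748 0.021 0.023]
petri [0.321 0.176 0.018]
purple [ 0.41  -0.15   0.057]
side main 157 [260.5 216.4] depth [0.5684 0.0409 0.0621] ray [0.5679 0.0423 0.063 ]
side oa 46 [274.8 202.6] depth [ 0.5627 -0.0238  0.0616] ray [ 0.5618 -0.0215  0.063 ]
side ob 45 [284.8 192.6] depth [ 0.5586 -0.0729  0.0618] ray [ 0.5578 -0.0709  0.063 ]
side lamp 63 [321.4 160.3] depth [ 0.5282 -0.2428  0.0715] ray [ 0.5273 -0.2399  0.073 ]
side fan 20 [325.4 150.4] depth [ 0.537  -0.3024  0.0712] ray [ 0.5358 -0.2986  0.073 ]
side cam 146 [251.  296.4] depth [0.4782 0.2864 0.0671] ray [0.4777 0.2874 0.068 ]
```

View pics/crop.png

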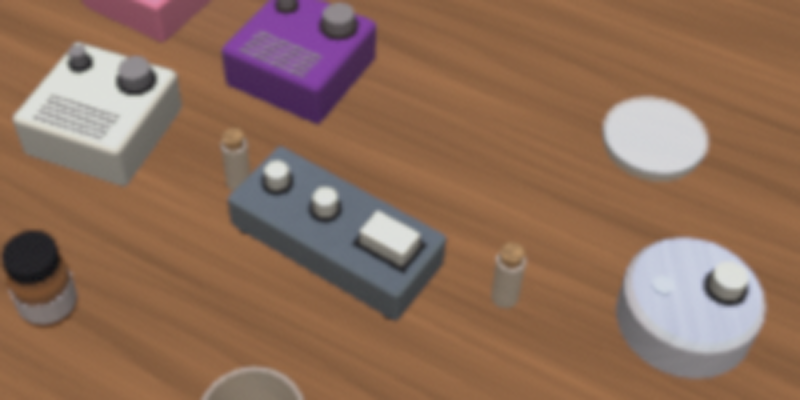

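The crop confirms the choice: white lamp box with its larger key at crop (135,70), power block's wide key at (390,238) and the puck's key at (728,280). I'll move towards the main key at constant height, gripper shut.

```bash
python3 -m inch '[[0.1,-0.085,0,0,0,0,0],[0.3,-0.26,0,0,0,0,0],[0.5,-0.43,0,0,0,0,0],[0.75,-0.64,0,0,0,0,0],[0.92,-0.785,0,0,0,0,0],[0.92,-0.785,0,0,0,0,0]]' 20
python3 -m inch '[[0.2,-0.17,0,0,0,0,0],[0.45,-0.39,0,0,0,0,0],[0.7,-0.6,0,0,0,0,0],[0.92,-0.785,0,0,0,0,0],[0.92,-0.785,0,0,0,0,0]]'
python3 -m inch '[[0.2,-0.17,0,0,0,0,0],[0.45,-0.39,0,0,0,0,0],[0.7,-0.6,0,0,0,0,0],[0.85,-0.73,0,0,0,0,0],[0.91,-0.785,0,0,0,0,0],[0.91,-0.785,0,0,0,0,0],[0.91,-0.785,0,0,0,0,0]]'
cat > w.py <<'E'
from workcell import bot
from h import *
import sys
f=bot.grab_frame("wrist");np.savez("wrist.npz",**f);s=bot.observe()
cv2.imwrite(f"pics/{sys.argv[1]}.png",f["img"][:,:,::-1])
print(s["clock"],s["position"],s["tool_rot"],s["force"],s["grip_width"],s["qpos"].round(2))
E
python3 w.py w1
```

```text
clock: 0.85
position: [0.3306, -0.3777, 0.2484]
tool_rot: [-3.141, -0.001, 0.343]
force: [-1.0, -0.3, 1.1]
grip_width: -0.0004
finger_force: 0.0
clock: 1.48
position: [0.4521, -0.1681, 0.2482]
tool_rot: [-3.141, -0.001, 0.343]
force: [-0.2, -1.1, -0.0]
grip_width: 0.0001
finger_force: 0.0
clock: 2.35
position: [0.5695, 0.0349, 0.2482]
tool_rot: [3.141, 0.001, 0.336]
force: [0.1, -0.8, -0.2]
grip_width: -0.0002
finger_force: 0.0
2.4 [0.56959615 0.03494842 0.24832704] [3.14092215e+00 4.70522309e-04 3.35490961e-01] [ 0.66690428 -0.45647513  0.39731595] -0.00034370077935126154 [ 0.03  0.45 -0.27  1.74  0.14  0.98 -1.53]
```

View pics/w1.png

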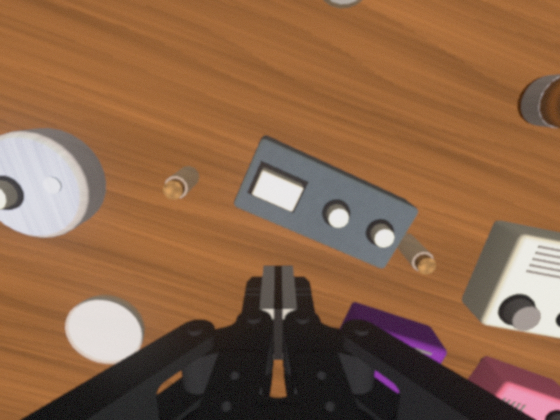

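The wrist view shows the fingertips at (278,270), main key at (278,189) and lamp key at (526,316). I'll measure the keys and fingertip with this camera too.

```bash
python3 - <<'E'
from h import *
f=dict(np.load("wrist.npz"));W=cloud(f)
for k,(u,v,z) in dict(main=(278,189,.063),oa=(338,215,.063),ob=(382,236,.063),lamp=(526,316,.073)).items():
    sub=np.zeros((420,560),bool);sub[v-30:v+31,u-32:u+33]=1
    if k[0]=='o': sub[:]=0;sub[v-18:v+19,u-18:u+19]=1
    m=sub&(abs(W[...,2]-z)<.006);ys,xs=np.nonzero(m);c=(xs.mean(),ys.mean())
    print(k,m.sum(),np.round(c,1),W[m].mean(0).round(4),ray(f,c,z).round(4))
for p in [(272,268),(284,268),(278,275),(272,285),(284,300)]: print(p,W[p[1],p[0]].round(4))
m=(W[...,2]>.2)&(W[...,2]<.28); print(np.nanmin(W[m],0),np.nanmin(W[...,2][m]))
print(W[80,400],W[30,200])
E
```

```text
main 1252 [276.9 189.7] [0.5707 0.0362 0.0634] [0.5707 0.0363 0.063 ]
oa 339 [337.5 216.5] [ 0.5649 -0.0269  0.0631] [ 0.5649 -0.0269  0.063 ]
ob 340 [382.6 236.3] [ 0.5604 -0.0761  0.0629] [ 0.5604 -0.0761  0.063 ]
lamp 682 [524.2 316.2] [ 0.5305 -0.2454  0.0728] [ 0.5306 -0.2451  0.073 ]
(272, 268) [0.58   0.0414 0.2391]
(284, 268) [0.5817 0.0365 0.2391]
(278, 275) [0.5806 0.0388 0.2449]
(272, 285) [0.58   0.0412 0.2535]
(284, 300) [0.5811 0.0367 0.2635]
[0.55848639 0.00906197 0.2339238 ] 0.23392380019981004
[ 7.04233491e-01 -4.89137481e-02  1.44657632e-04] [6.81358120e-01 1.53764714e-01 5.31498613e-04]
```

```bash
python3 -m inch '[[0,-0.01,0.1,0,0,0,0],[0,-0.01,0.3,0,0,0,0],[0,-0.01,0.5,0,0,0,0],[0,-0.01,0.65,0,0,0,0],[0,-0.01,0.75,0,0,0,0],[0,-0.01,0.78,0,0,0,0],[0,-0.01,0.78,0,0,0,0]]'
python3 -m inch '[[0,0,0.02,0,0,0,0],[0,0,0.035,0,0,0,0],[0,0,0.05,0,0,0,0],[0,0,0.065,0,0,0,0],[0,0,0.08,0,0,0,0],[0,0,0.08,0,0,0,0]]'
```

```text
clock: 3.28
position: [0.5693, 0.0382, 0.0927]
tool_rot: [3.141, -0.0, 0.337]
force: [-0.1, 0.5, 0.9]
grip_width: -0.0004
finger_force: 0.0
clock: 4.03
position: [0.5693, 0.0389, 0.0761]
tool_rot: [-3.142, 0.0, 0.338]
force: [0.3, -0.2, 0.2]
grip_width: 0.0002
finger_force: 0.0
```

```bash
python3 -m inch '[[0,0,0.01,0,0,0,0],[0,0,0.015,0,0,0,0],[0,0,0.015,0,0,0,0]]'
python3 -m inch '[[0,0,0.01,0,0,0,0],[0,0,0.015,0,0,0,0]]'
python3 w.py w2
python3 - <<'E'
from h import *
from workcell import bot
f=bot.grab_frame("scene");W=cloud(f);np.savez("scene2.npz",**f)
cv2.imwrite("pics/s2.png",cv2.resize(f["img"][150:300,180:400,::-1],(792,540)))
E
```

```text
clock: 4.4
position: [0.5692, 0.0389, 0.0732]
tool_rot: [-3.142, 0.0, 0.338]
force: [-0.2, 0.7, 0.5]
grip_width: 0.0004
finger_force: 0.0
clock: 4.65
position: [0.5693, 0.0388, 0.0702]
tool_rot: [-3.142, -0.0, 0.338]
force: [-0.7, -0.4, 2.8]
grip_width: 0.0
finger_force: 1.5
4.7 [0.56927556 0.03889446 0.07013051] [-3.14153788e+00  4.47849017e-05  3.37861712e-01] [-0.42770654  0.09687882  2.37363962] -0.00010679232445545132 [-0.02  0.69 -0.22  1.86  0.24  0.62 -1.62]
```

View pics/s2.png

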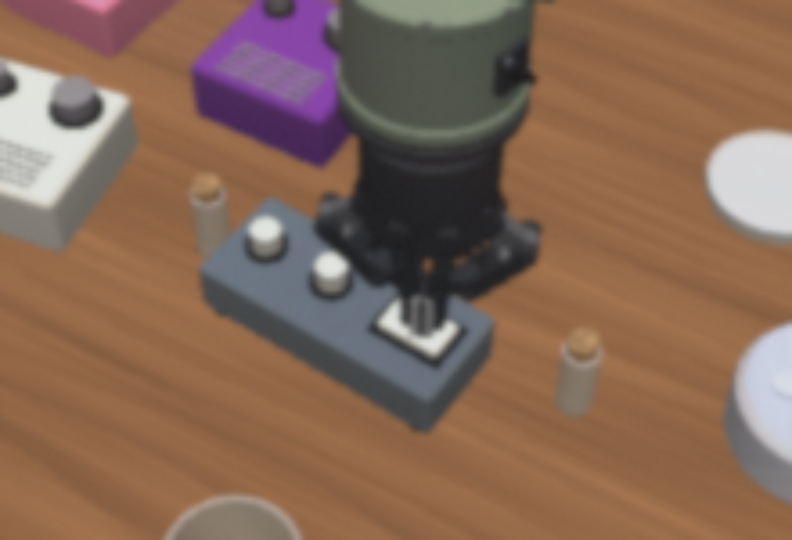

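The fingertip sits centred on the main key, at (420,320) in the crop. I'll measure the key's height and keep stepping.

```bash
cat > keyz.py <<'E'
from workcell import bot
from h import *
import sys
c=np.array([float(x) for x in sys.argv[1:3]]);hi=float(sys.argv[3]);r=float(sys.argv[4])
for n in("scene","side"):
    f=bot.grab_frame(n);W=cloud(f);im=f["img"].astype(int)
    m=(np.hypot(W[...,0]-c[0],W[...,1]-c[1])<r)&(W[...,2]<hi+.004)&(W[...,2]>hi-.02)
    h,e=np.histogram(W[m][:,2],bins=np.arange(hi-.02,hi+.005,.001));print(n,[(round(float(a)*1000),int(b)) for a,b in zip(e,h) if b])
E
python3 keyz.py .57 .037 .063 .02
python3 -m inch '[[0,0,0.01,0,0,0,0],[0,0,0.015,0,0,0,0],[0,0,0.015,0,0,0,0]]'
python3 keyz.py .57 .037 .063 .02
```

```text
scene [(43, 1), (44, 5), (45, 6), (46, 9), (47, 6), (48, 10), (49, 19), (50, 11), (51, 6), (52, 19), (53, 20), (54, 20), (55, 11), (56, 1), (57, 3), (58, 2), (59, 4), (60, 4), (61, 4), (62, 1), (63, 3), (64, 5), (65, 2), (66, 4)]
side [(43, 1), (44, 3), (45, 3), (46, 8), (47, 10), (48, 7), (49, 5), (50, 7), (51, 12), (52, 22), (53, 11), (54, 7), (55, 3), (56, 1), (57, 1), (58, 4), (59, 3), (60, 3), (61, 4), (62, 3), (63, 7), (64, 3), (65, 3), (66, 7)]
clock: 5.22
position: [0.5693, 0.0389, 0.0675]
tool_rot: [3.142, -0.0, 0.338]
force: [-3.5, -0.4, 8.8]
grip_width: -0.0
finger_force: 4.4
scene [(43, 2), (44, 6), (45, 5), (46, 5), (47, 11), (48, 16), (49, 21), (50, 29), (51, 22), (52, 11), (54, 4), (55, 1), (56, 2), (57, 2), (58, 4), (59, 6), (60, 3), (61, 1), (62, 3), (63, 5), (64, 5), (65, 3), (66, 5)]
side [(43, 1), (44, 5), (45, 4), (46, 9), (47, 9), (48, 9), (49, 26), (50, 14), (51, 13), (52, 4), (53, 3), (54, 1), (55, 1), (56, 1), (57, 9), (58, 1), (59, 2), (60, 2), (61, 5), (62, 6), (63, 4), (64, 4), (65, 5), (66, 2)]
```

Main key is at its stop (top about 50 mm, force 8.8 N). Lifting off and going to the lamp key.

```bash
python3 -m inch '[[0,0,-0.05,0,0,0,0],[0,0,-0.2,0,0,0,0],[0,0,-0.4,0,0,0,0],[-0.05,0.1,-0.4,0,0,0,0],[-0.15,0.3,-0.4,0,0,0,0],[-0.26,0.5,-0.4,0,0,0,0],[-0.328,0.637,-0.4,0,0,0,0],[-0.328,0.637,-0.4,0,0,0,0]]'
python3 -m inch '[[-0.1,0.2,0,0,0,0,0],[-0.2,0.4,0,0,0,0,0],[-0.29,0.56,0,0,0,0,0],[-0.328,0.637,0,0,0,0,0],[-0.328,0.637,0,0,0,0,0],[-0.328,0.637,0,0,0,0,0]]'
python3 w.py w3
python3 keyz.py .57 .037 .063 .02
```

```text
clock: 6.32
position: [0.5491, -0.1058, 0.1476]
tool_rot: [3.141, 0.0, 0.334]
force: [-0.3, 0.8, -0.3]
grip_width: -0.0
finger_force: 0.0
clock: 7.08
position: [0.5305, -0.2432, 0.1474]
tool_rot: [-3.141, -0.001, 0.34]
force: [-0.2, -0.0, 0.2]
grip_width: 0.0001
finger_force: 0.0
7.125 [ 0.5304907  -0.2432372   0.14735371] [-3.14095271e+00 -3.87244817e-04  3.39845415e-01] [ 0.45938057  0.22369065 -0.83276556] -0.00015581979730544448 [ 0.5   0.59 -0.24  1.79  0.19  0.79 -1.07]
scene [(43, 1), (44, 3), (45, 6), (46, 4), (47, 7), (48, 24), (49, 12), (50, 9), (51, 18), (52, 33), (53, 52), (54, 41), (55, 19), (56, 4), (57, 2)]
side [(43, 3), (44, 4), (45, 5), (46, 6), (47, 12), (48, 6), (49, 4), (50, 15), (51, 34), (52, 30), (53, 24), (54, 9), (55, 3)]
```

View pics/w3.png

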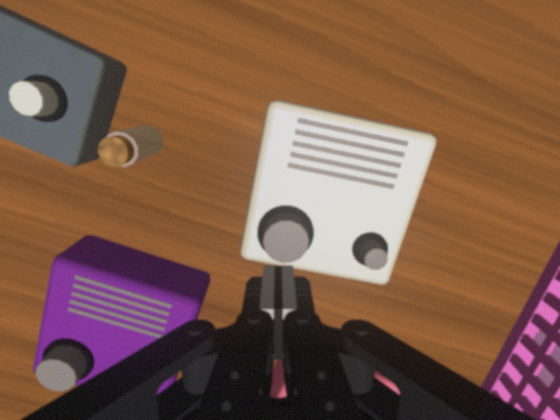

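Main key stays down (top about 53 mm). The wrist view shows the fingertip (278,270) just beyond the large lamp key (286,240) on the white box. Pressing it now.

```bash
python3 -m inch '[[0,0.01,0.05,0,0,0,0],[0,0.01,0.15,0,0,0,0],[0,0.01,0.22,0,0,0,0],[0,0.01,0.25,0,0,0,0],[0,0.01,0.25,0,0,0,0]]'
python3 -m inch '[[0,0,0.02,0,0,0,0],[0,0,0.03,0,0,0,0],[0,0,0.04,0,0,0,0],[0,0,0.05,0,0,0,0],[0,0,0.06,0,0,0,0],[0,0,0.07,0,0,0,0],[0,0,0.07,0,0,0,0]]'
python3 -m inch '[[0,0,0.01,0,0,0,0],[0,0,0.015,0,0,0,0],[0,0,0.015,0,0,0,0]]'
python3 keyz.py .53 -.247 .073 .014
```

```text
clock: 7.85
position: [0.5305, -0.2468, 0.097]
tool_rot: [-3.141, 0.0, 0.338]
force: [-0.4, 0.7, 0.7]
grip_width: 0.0001
finger_force: 0.0
clock: 8.72
position: [0.5306, -0.2469, 0.0831]
tool_rot: [-3.141, 0.0, 0.338]
force: [-0.7, 0.9, -0.5]
grip_width: -0.0001
finger_force: 0.0
clock: 9.1
position: [0.5306, -0.2469, 0.0802]
tool_rot: [-3.141, 0.0, 0.338]
force: [0.5, -0.0, -0.6]
grip_width: -0.0001
finger_force: 0.0
scene [(54, 2), (57, 2), (58, 3), (59, 8), (60, 7), (61, 1), (62, 8), (63, 9), (64, 4), (65, 1), (66, 2), (67, 1), (68, 2), (69, 3), (70, 2), (71, 2), (72, 4), (73, 1), (74, 1), (75, 5), (76, 5)]
side [(55, 1), (56, 3), (57, 2), (58, 1), (59, 6), (60, 3), (61, 4), (62, 5), (63, 2), (64, 2), (65, 4), (66, 2), (67, 2), (69, 1), (70, 3), (73, 1), (75, 3), (76, 2)]
```

```bash
python3 -m inch '[[0,0,0.005,0,0,0,0],[0,0,0.01,0,0,0,0],[0,0,0.01,0,0,0,0]]'
python3 -m inch '[[0,0,0.003,0,0,0,0],[0,0,0.005,0,0,0,0],[0,0,0.005,0,0,0,0]]'
python3 keyz.py .53 -.247 .073 .014
```

```text
clock: 9.57
position: [0.5306, -0.2469, 0.0784]
tool_rot: [3.142, -0.0, 0.338]
force: [-2.2, 0.9, 7.8]
grip_width: -0.0001
finger_force: 3.5
clock: 9.95
position: [0.5306, -0.2469, 0.0776]
tool_rot: [3.141, -0.0, 0.338]
force: [-2.7, 0.8, 8.0]
grip_width: -0.0
finger_force: 4.3
scene [(55, 1), (56, 2), (57, 5), (58, 8), (59, 8), (60, 5), (61, 9), (62, 7), (64, 1), (65, 1), (66, 4), (67, 1), (68, 2), (69, 4), (70, 4), (72, 4), (73, 3), (74, 4), (75, 3), (76, 1)]
side [(56, 3), (57, 1), (58, 5), (59, 9), (60, 5), (61, 2), (62, 3), (63, 1), (64, 1), (65, 2), (66, 3), (67, 2), (68, 1), (69, 3), (70, 3), (72, 1), (73, 4), (75, 2), (76, 1)]
```

Lamp key is at its stop (8 N). Going to the camera puck.

```bash
python3 -m inch '[[0,0,-0.05,0,0,0,0],[0,0,-0.2,0,0,0,0],[0,0,-0.4,0,0,0,0],[0.03,-0.12,-0.4,0,0,0,0],[0.09,-0.36,-0.4,0,0,0,0],[0.15,-0.61,-0.4,0,0,0,0],[0.213,-0.86,-0.4,0,0,0,0]]'
python3 -m inch '[[0.06,-0.24,0,0,0,0,0],[0.12,-0.48,0,0,0,0,0],[0.17,-0.69,0,0,0,0,0],[0.213,-0.86,0,0,0,0,0]]'
python3 -m inch '[[0.06,-0.24,0,0,0,0,0],[0.12,-0.48,0,0,0,0,0],[0.17,-0.69,0,0,0,0,0],[0.2,-0.81,0,0,0,0,0],[0.213,-0.86,0,0,0,0,0],[0.213,-0.86,0,0,0,0,0],[0.213,-0.86,0,0,0,0,0]]'
python3 w.py w4
python3 keyz.py .53 -.247 .073 .014
python3 - <<'E'
from h import *
f=dict(np.load("wrist.npz"));W=cloud(f)
m=(abs(W[...,2]-.068)<.006)&(np.hypot(W[...,0]-.48,W[...,1]-.282)<.03);ys,xs=np.nonzero(m)
print(m.sum(),xs.mean(),ys.mean(),W[m].mean(0),W[m].max(0)/2+W[m].min(0)/2)
E
```

```text
clock: 10.92
position: [0.5135, -0.0691, 0.1578]
tool_rot: [3.141, -0.0, 0.337]
force: [1.2, 0.4, 0.7]
grip_width: 0.0003
finger_force: 0.0
clock: 11.42
position: [0.4967, 0.1077, 0.1578]
tool_rot: [-3.141, -0.0, 0.339]
force: [0.6, -1.3, -0.4]
grip_width: 0.0001
finger_force: 0.0
clock: 12.3
position: [0.4806, 0.2809, 0.1573]
tool_rot: [3.141, 0.0, 0.336]
force: [-0.1, 0.1, -0.1]
grip_width: 0.0003
finger_force: 0.0
12.35 [0.48059753 0.28097863 0.15736701] [3.14109493e+00 7.78844369e-05 3.36210804e-01] [ 1.38788717  0.89313618 -0.59329752] 1.0180255961307133e-05 [-0.43  0.54 -0.29  1.85  0.21  0.78 -2.06]
scene [(53, 1), (55, 1), (56, 1), (57, 4), (58, 6), (59, 7), (60, 3), (61, 9), (62, 10), (63, 19), (64, 18), (65, 12), (66, 1)]
side [(56, 1), (58, 1), (59, 3), (60, 6), (61, 14), (62, 10), (63, 8), (64, 4), (65, 1)]
1133 275.64430714916153 227.45189761694616 [0.48056659 0.28260529 0.06831186] [0.47966071 0.28205752 0.06630169]
```

View pics/w4.png

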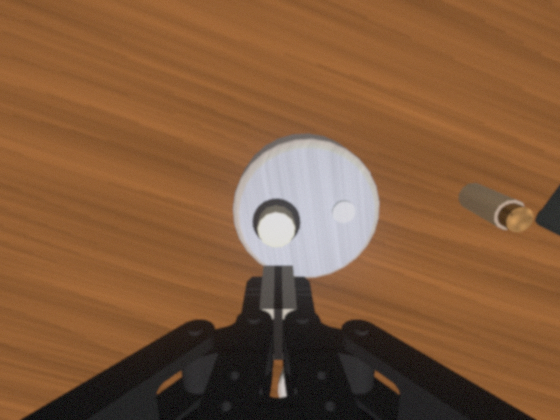

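The lamp key is down (about 63 mm). The wrist view shows the puck's key at (276,228), measured at (0.4806, 0.2826), which is under the fingertip. Pressing it.

```bash
python3 -m inch '[[0,-0.005,0.05,0,0,0,0],[0,-0.005,0.15,0,0,0,0],[0,-0.005,0.25,0,0,0,0],[0,-0.005,0.32,0,0,0,0],[0,-0.005,0.34,0,0,0,0],[0,-0.005,0.34,0,0,0,0]]'
python3 -m inch '[[0,0,0.02,0,0,0,0],[0,0,0.03,0,0,0,0],[0,0,0.04,0,0,0,0],[0,0,0.05,0,0,0,0],[0,0,0.06,0,0,0,0],[0,0,0.07,0,0,0,0],[0,0,0.07,0,0,0,0]]'
python3 -m inch '[[0,0,0.005,0,0,0,0],[0,0,0.01,0,0,0,0],[0,0,0.01,0,0,0,0]]'
```

```text
clock: 13.2
position: [0.4799, 0.2833, 0.0893]
tool_rot: [-3.142, 0.0, 0.338]
force: [-0.1, 0.5, 0.3]
grip_width: -0.0003
finger_force: 0.0
clock: 14.08
position: [0.4798, 0.2832, 0.0751]
tool_rot: [3.142, 0.0, 0.338]
force: [0.5, -0.8, 1.0]
grip_width: -0.0001
finger_force: 0.5
clock: 14.45
position: [0.4797, 0.2832, 0.0734]
tool_rot: [3.142, 0.0, 0.338]
force: [0.2, -0.1, 7.4]
grip_width: -0.0004
finger_force: 3.5
```

At the stop (7.4 N). Lifting off and checking everything.

```bash
python3 -m inch '[[0,0,-0.05,0,0,0,0],[0,0,-0.2,0,0,0,0],[0,0,-0.4,0,0,0,0],[0,0,-0.6,0,0,0,0],[0,0,-0.6,0,0,0,0],[0,0,-0.6,0,0,0,0]]'
python3 keyz.py .480 .2826 .068 .012
for a in ".5704 .036 .063 .012" ".530 -.247 .073 .012" ".565 -.028 .063 .008" ".560 -.077 .063 .008" ".538 -.306 .073 .006"; do echo $a; python3 keyz.py $a; done
python3 - <<'E'
from workcell import bot
import cv2
f=bot.grab_frame("scene");cv2.imwrite("pics/end.png",f["img"][:,:,::-1])
E
```

```text
clock: 15.2
position: [0.4796, 0.2829, 0.1932]
tool_rot: [3.141, 0.0, 0.338]
force: [0.2, -0.2, -0.0]
grip_width: 0.0002
finger_force: 0.0
scene [(52, 6), (53, 4), (54, 4), (55, 4), (56, 12), (57, 16), (58, 21), (59, 20), (60, 11), (61, 2)]
side [(51, 3), (54, 2), (55, 11), (56, 18), (57, 24), (58, 27), (59, 12), (60, 1)]
.5704 .036 .063 .012
scene [(47, 1), (50, 2), (51, 4), (52, 17), (53, 28), (54, 20), (55, 8), (56, 4)]
side [(49, 1), (50, 1), (51, 8), (52, 19), (53, 10), (54, 6), (55, 1)]
.530 -.247 .073 .012
scene [(57, 1), (58, 3), (59, 4), (60, 3), (61, 7), (62, 5), (63, 14), (64, 18), (65, 6), (66, 3), (67, 1)]
side [(55, 1), (60, 5), (61, 6), (62, 10), (63, 4), (64, 3), (65, 1)]
.565 -.028 .063 .008
scene [(46, 1), (47, 1), (48, 3), (49, 1), (50, 2), (51, 5), (52, 2), (53, 2), (54, 1), (55, 3), (56, 1), (57, 1), (58, 2), (60, 4), (61, 3), (62, 7), (63, 7), (64, 8), (65, 5), (66, 2)]
side [(48, 1), (60, 2), (61, 4), (62, 6), (63, 5), (64, 1)]
.560 -.077 .063 .008
scene [(44, 1), (47, 1), (48, 2), (49, 4), (50, 1), (51, 1), (52, 1), (53, 1), (54, 4), (55, 2), (56, 2), (57, 3), (58, 1), (59, 2), (60, 1), (61, 5), (62, 9), (63, 6), (64, 8), (65, 3)]
side [(46, 1), (56, 1), (59, 1), (60, 1), (61, 1), (62, 3), (63, 5), (64, 3)]
.538 -.306 .073 .006
scene [(56, 1), (58, 2), (59, 3), (60, 1), (61, 1), (62, 2), (63, 1), (64, 2), (65, 1), (66, 2), (67, 2), (68, 1), (70, 1), (71, 3), (72, 4), (73, 3), (74, 2), (75, 1), (76, 3)]
side [(61, 1), (66, 1), (69, 2), (71, 3), (72, 1), (73, 1), (74, 1)]
```

View pics/end.png

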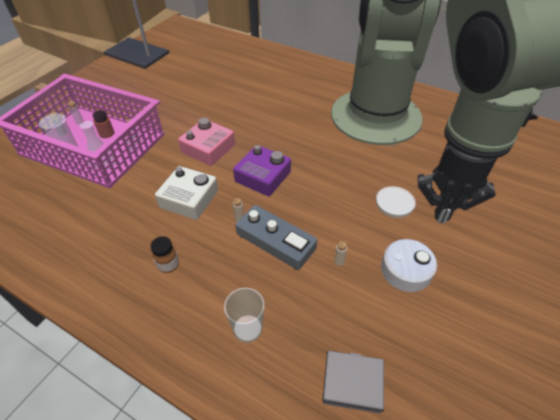

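The three target keys, at (296,241), (201,180) and (423,257), are about 10 mm down. The small keys are up, nothing else has moved, and the arm is clear.

```bash
python3 -c "
from workcell import bot
print(bot.job_done())"
```

```text
the job is handed in; nothing more can be done
None
```

I pressed the main, lamp and camera keys to their stops in that order, reading under 9 N at the wrist after each press; the small keys stayed up, nothing visibly moved, and the job is handed in (no verdict was returned).

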